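# Scrape the off-cuts off the trimming bed into its scrap box

## Task

Raise the stiff lid of the scrap box at the end of the trimming bed to about 60 degrees, so that it stands as a guard. Then take the scraper block, set it on the bed's plate at the end away from the box, press it down firmly but not hard, and keep it pressed while you draw it along to the box; scrape again as needed until all four metal off-cuts lie in the box. Never touch the off-cuts with the fingers; finally stand the scraper upright on its rubber pad again, leave the lid at about 60 degrees, and do not disturb the other things on the bench.

Things in the scene. Friction and masses are not known exactly. Their poses are not given: they have to be found in the camera images.
- bed: Fixed grey trimming bed: an white plate with a scrap box at one end. Origin: under the plate's centre, 70 mm below the plate's top; the bed's height is set anew each time (origin 0 to 20 mm above the bench). x points along the plate towards the box, y across it, z up. All bed coordinates here are in mm in this frame.
- plate_top (a point): Centre of the level plate's upper face (bed z = 70); axes as the bed's. Plate 240 mm long (bed x -120 to 120), 150 mm wide between two dark steel side lips 8 mm thick (inner faces at bed y = -75 and 75) that rise 12 mm above the plate. Both plate ends are open, with no step up at the box.
- bin_floor (a point): Centre of the scrap box's inner floor (bed x = 181.5, y = 0, z = 5). The box adjoins the plate's end: outside bed x 120 to 239, y -83 to 83, walls 4 mm, rim at z = 60 (10 mm below the plate's top). Its lid is hinged on the rim farthest from the plate.
- lid (a joint): Angle of the scrap box's lid in rad: 0 closed (level), growing as the edge next to the plate rises; 1.05 is 60 degrees; limit 1.9. Stiff friction hinge: stays where it is left; about 4 N at the bar moves it.
- lid_hinge (a point): Middle of the lid's hinge axis (bed x = 239, y = 0, z = 61), parallel to the bed's y. The lid is a 4 mm grey plate, 113 mm from hinge to free edge, 164 mm wide, at bed z 61 to 65 when closed. The point's axes turn with the lid.
- lid_bar (a point): Middle of the round steel bar handle on the lid: 10 mm thick, 90 mm long, parallel to the hinge; in the lid's frame 87 mm from the hinge towards the free edge and 36 mm above the hinge (32 mm above the lid's upper face). The bar can turn between the fingers.
- scraper: Loose scraper block of bare wood with a steel sole, 0.18 to 0.35 kg, standing upright on its pad. Origin: centre of the sole, z up. Sole 24 mm (x) by 90 mm (y), block 34 mm high; on it an upright handle 24 mm (x) by 56 mm (y) from z = 34 to 94 mm: grip it across the 24 mm. Scrape with the 90 mm side across the plate (scraper x along the bed's x, either way round).
- pad: Fixed black rubber pad, 130 mm (x) by 100 mm (y), 4 mm thick, where the scraper stands. Origin: centre of its underside.
- chip_strip: Loose dark steel off-cut on the plate, 34 x 18 x 4 mm, 15 g like the others. Origin: centre of its underside.
- chip_square: Loose dark steel off-cut, 25 x 25 x 4 mm. Origin: centre of its underside.
- chip_disc: Loose dark steel hole-saw slug, 26 mm across, 4 mm thick. Origin: centre of its underside.
- chip_corner: Loose L-shaped dark steel off-cut, 30 x 26 x 4 mm. Origin: about the centre of its underside.
- pliers: Bystander: pliers with orange grips, 150 mm long, lying on the bench. Leave alone.
- jar: Bystander: small jar with black cap, 56 mm across, 60 mm high. Leave alone.
- screwdriver: Bystander: screwdriver lying on the bench, 150 mm long. Leave alone.
- tape: Bystander: roll of white edge trim, 90 mm across, 19 mm high, lying flat. Leave alone.
- driver: Bystander: aluminium LED power driver, 130 x 45 x 28 mm. Leave alone.
- rod: Bystander: dark steel round rod, 12 mm thick, 120 mm long, lying. Leave alone.

How it is judged:
By the outcome, as a careful person would: the job done as asked, in the order asked, and still so for the second after the job is handed in, with the robot touching nothing.
It also fails if it takes over 72 s, if anything falls off the work surface, if the arm or the gripper's body presses on something with over 40 N, if the wrist force passes 120 N, or if a joint passes its speed limit or range.

## Robot

A 6-joint arm with a two-finger parallel gripper is mounted at the origin on the work surface. World frame = base frame: x ahead of the robot, y to its left, z up, the work surface at z = 0. Lengths are in m, angles in degrees, forces in N, time in s.
With the tool pointing down it reaches from about 0.325 to 0.875 m from the base axis. Payload 4.4 kg.
Tool frame: the origin (TCP) lies midway between the tips of the shut fingers; the grasp point (between the pads) lies 19 mm behind it; z points along the fingers, y is the line along which they close (so a half turn about z gives the same grasp; the last joint's range is limited). The gripper opens to 85 mm and grips with 20 to 120 N. Pads are 22 mm wide; open, the fingers measure 114 mm over their backs; the gripper's body (76 mm by 85 mm) begins 54 mm behind the grasp point. The pads swing forward as they close: fully open they stand 13 mm farther back than shut.
Start: joints at [-74.284, 11.837, 88.321, -0, 79.842, -8.623], TCP at [0.237, -0.524, 0.231] pointing down, gripper open.
Joint ranges: [-156.59, 156.59], [-49.26, 127.26], [12.9, 141.05], [-63.56, 243.56], [4.71, 150.69], [-161.64, 161.64]. Speed limits (degrees/s): [159.86, 159.86, 180, 180, 180, 180].

## Interface

Orientations are given as a 3x3 rotation matrix whose columns are the frame's x, y, z axes.
In Python, from workcell import monitor, read_camera, camera_params, job gives the robot as it stands.
- The arm moves only by the shell command python3 -m creep 'ROWS' [OPENING]. ROWS is JSON, a list of rows, each a list of 6 numbers: the shift along the tool's x, y, z each as a share of 150 mm, from -1 to 1, then the turn, a rotation vector about the tool's x, y, z each as a share of 180 degrees, from -1 to 1. In form: [[x, y, z, rx, ry, rz], ...]. A call has 1 to 10 rows; each row shifts and turns the commanded pose from where the row before left it, along the tool's axes as they then stand; what a row does not reach is not made up. A row lasts 1/8 s, in which the tool goes at most 62.5 mm and 10.7 degrees, less where a joint would pass 70% of its speed; a pose out of reach is approached as far as the arm can. A call with a number of a shift or a turn outside -1 to 1 is refused whole. A call with a gripper value outside its range is refused whole. OPENING is the opening, from 0 (shut) to 1 (fully open), set as the call begins (- or left out, the last holds). The fingers move at their own pace and stop on an object; the grip force is fixed at half the most. Time passes only in rows, so rows that do not move let the fingers close. It gives the time, the measured TCP pose, the force, the opening and the grip force at its end, in the units of the state.
- monitor.get_obs(): the state, without advancing time (a new reading comes with each control period).
- read_camera(name): name is "scene" or "side" or "wrist"; returns (picture, depth): 384x512x3 uint8, red, green, blue; 384x512 float32, m along the optical axis (not along the pixel's ray), 0 where there is no reading.
- camera_params(name): a dict with "fx", "fy", "cx", "cy" (pixels), "R" (3x3) and "t" (3): a world point X has camera coordinates R X + t; the wrist camera has in their place "hand_eye" (4x4, takes a point from camera to tool coordinates, whose origin is the TCP and whose axes are the flange's). Camera axes: x right, y down, z forward; pixel columns grow to the right and rows downward; lengths in m; the calibration is good to about 2 mm. A picture is of the moment at which its call begins: read the wrist's pose just before it. camera_params takes no time and is no camera call.
- job.sign_off(): hands the job in; it is judged then, once.
The state is a dict: "time": time; "joints": joint angles; "joint_vel": joint speeds; "tau": joint torques, N m; "ee_pos": TCP position; "eef_rot": TCP orientation; "wrist_force": force on the tool from outside, world axes, zero at the start; "ft_torque": the same for the moment, N m; "opening": finger opening in m; "grasp_force": force on a finger pad.
Only numpy, scipy, OpenCV 4.12 (cv2) and the standard library are available. Lean on these libraries where they do the work, as an engineer would, in place of code of your own. Each camera call takes 0.05 s, during which the arm holds its last target. There are 200 camera calls.

## Working session

There is one attempt and no reset: what is moved stays moved. The work goes in short steps, Python scripts to look and compute and a shell command to move; the robot and the scene stay as the last step left them, time stands still between calls to the robot, and variables do not carry over. Pictures are saved under pics/ and viewed, at most 10 in all, crops included, and the job is handed in when it is done.

```bash
mkdir -p pics; ls
cat > h.py <<'E'
import numpy as np, cv2
from workcell import monitor, read_camera, camera_params, job
def grab(n):
    o=monitor.get_obs(); p,d=read_camera(n); c=camera_params(n)
    if n=='wrist':
        T=np.eye(4); T[:3,:3]=o['eef_rot']; T[:3,3]=o['ee_pos']; T=T@np.array(c['hand_eye'])
        Rw,cw=T[:3,:3],T[:3,3]
    else:
        R=np.array(c['R']); Rw=R.T; cw=-R.T@np.array(c['t'])
    np.savez('pics/_%s.npz'%n,p=p,d=d,Rw=Rw,cw=cw,K=[c['fx'],c['fy'],c['cx'],c['cy']])
    return p,d,Rw,cw,[c['fx'],c['fy'],c['cx'],c['cy']]
def load(n):
    z=np.load('pics/_%s.npz'%n); return z['p'],z['d'],z['Rw'],z['cw'],z['K']
def ray(v,u,w): return v[2]@np.array([(u-v[4][2])/v[4][0],(w-v[4][3])/v[4][1],1.])
def onz(v,u,w,z):
    r=ray(v,u,w); return v[3]+r*(z-v[3][2])/r[2]
def cloud(v):
    h,w=v[1].shape; U,V=np.meshgrid(np.arange(w),np.arange(h))
    C=np.stack([(U-v[4][2])/v[4][0],(V-v[4][3])/v[4][1],np.ones_like(U)],-1)*v[1][...,None]
    return C@v[2].T+v[3]
E
python3 - <<'E'
from h import *
ims=[]
for n in('scene','side'):
    v=grab(n); cv2.imwrite(f'pics/{n}0.png',v[0][:,:,::-1]); print(n,v[3],v[2][:,2],v[4])
print({k:np.round(x,3) for k,x in monitor.get_obs().items()})
E
```

```text
pics
scene [ 1.26751889 -0.30934213  1.0016276 ] [-0.57609366  0.26373546 -0.7736664 ] [467.43036177838127, 467.43036177838127, 256.341455025073, 189.82394347340994]
side [ 0.4224934  -0.86605584  1.00485025] [ 0.14515621  0.6858749  -0.71309557] [423.7063444927199, 423.7063444927199, 253.30692356081266, 186.36953416770658]
{'time': np.float64(0.1), 'joints': array([-7.4283e+01,  1.1881e+01,  8.8397e+01, -1.0000e-03,  7.9841e+01,
       -8.6230e+00]), 'joint_vel': array([-0.001, -0.181, -0.195,  0.069, -0.016,  0.024]), 'tau': array([-1.0000e-03, -3.8410e+01, -2.9255e+01, -0.0000e+00,  5.0000e-03,
        0.0000e+00]), 'ee_pos': array([ 0.237, -0.523,  0.23 ]), 'eef_rot': array([[ 0.911,  0.412, -0.001],
       [ 0.412, -0.911,  0.002],
       [ 0.   , -0.002, -1.   ]]), 'wrist_force': array([-0.236, -0.112,  0.004]), 'ft_torque': array([ 0.001, -0.007,  0.023]), 'grasp_force': np.float64(0.0), 'opening': np.float64(0.085)}
```

View pics/scene0.png

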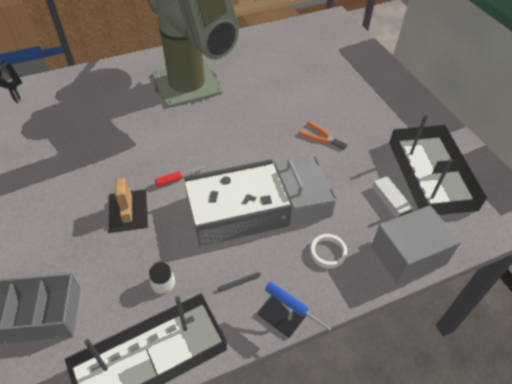

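View pics/side0.png

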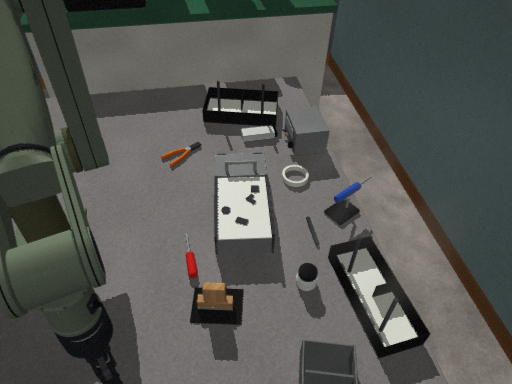

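The scene view shows the plate at about (237,193), the lid and bar at about (300,180), and the scraper at (125,200) on its pad. The side view shows the plate at (243,207), the lid at (240,165) and the scraper at (214,297). Next I measure them in both views.

Run:
```python
from h import *
for n,(u0,u1,v0,v1),(a0,a1,b0,b1),(l0,l1,m0,m1) in(('scene',(175,345,155,245),(95,160,170,235),(270,340,145,220)),('side',(205,280,140,260),(180,250,275,330),(205,280,145,180))):
    v=load(n); P=cloud(v); p=v[0].astype(int); g=p.min(2)
    m=np.zeros(g.shape,bool); m[v0:v1,u0:u1]=1
    w=m&(g>150)&(P[...,2]>.05)&(P[...,2]<.12)
    q=P[w]; z=np.median(q[:,2])
    # mean plane, rect
    c,s,a=cv2.minAreaRect((q[:,:2]*1000).astype(np.float32))
    print(n,'plate z',z,'rect',c,s,a,len(q))
    print(cv2.boxPoints((c,s,a)).round(0).tolist())
    # chips: dark pixels inside the plate
    hull=cv2.convexHull(np.argwhere(w)[:,::-1].astype(np.int32)); M=np.zeros(g.shape,np.uint8); cv2.fillConvexPoly(M,hull,1); M=cv2.erode(M,np.ones((5,5)))
    k,L,st,ce=cv2.connectedComponentsWithStats(((M>0)&(g<110)).astype(np.uint8))
    for i in range(1,k):
        if st[i,4]>10: print(' chip',ce[i].round(1),st[i,4],onz(v,*ce[i],z+.004).round(3))
    # scraper: wood
    m[:]=0; m[b0:b1,a0:a1]=1
    w=m&(p[...,0]-p[...,2]>50); q=P[w]
    print(' wood z range',np.percentile(q[:,2],[1,50,99]).round(3))
    t=q[q[:,2]>q[:,2].max()-.008]; print(' top',np.median(t,0).round(3),cv2.minAreaRect((t[:,:2]*1000).astype(np.float32)),len(t))
    t=q[(q[:,2]>.03)&(q[:,2]<.045)]; print(' block',cv2.minAreaRect((t[:,:2]*1000).astype(np.float32)),len(t))
    w=m&(p.max(2)<45)&(P[...,2]<.015); q=P[w]; print(' pad',np.median(q[:,2]),cv2.minAreaRect((q[:,:2]*1000).astype(np.float32)),len(q))
    m[:]=0; m[m0:m1,l0:l1]=1
    q=P[m]; t=q[(q[:,2]>z+.018)&(q[:,2]<z+.045)]; print(' bar',np.median(t,0).round(3),cv2.minAreaRect((t[:,:2]*1000).astype(np.float32)),np.percentile(t[:,2],[5,50,95]).round(3),len(t))
    t=q[(q[:,2]>z-.015)&(q[:,2]<z+.003)]; print(' lid',np.median(t,0).round(3),cv2.minAreaRect((t[:,:2]*1000).astype(np.float32)))
```

```text
scene plate z 0.07346699800355422 rect (571.746826171875, -17.418121337890625) (294.3644714355469, 156.57254028320312) 82.39327239990234 3702
[[475.0, -153.0], [630.0, -174.0], [669.0, 118.0], [514.0, 139.0]]
 chip [283.3 169.7] 43 [0.544 0.099 0.077]
 chip [225.3 180.3] 42 [ 0.519 -0.056  0.077]
 chip [212.9 196.7] 55 [ 0.558 -0.104  0.077]
 chip [288.6 196.3] 12 [0.63  0.073 0.077]
 chip [248.4 198.6] 41 [ 0.598 -0.024  0.077]
 chip [265.5 199.8] 55 [0.618 0.014 0.077]
 wood z range [0.012 0.066 0.101]
 top [ 1.268 -0.309  1.002] ((1267.5189208984375, -309.3421325683594), (0.0, 0.0), 0.0) 4
 block ((456.0299072265625, -302.1834411621094), (24.241212844848633, 88.95033264160156), 61.37002944946289) 105
 pad nan ((0.0, 0.0), (0.0, 0.0), 0.0) 0
 bar [0.593 0.107 0.109] ((587.77734375, 108.63863372802734), (9.906299591064453, 99.50820922851562), 82.36344909667969) [0.095 0.109 0.113] 142
 lid [0.606 0.122 0.072] ((587.3216552734375, 108.06303405761719), (178.37794494628906, 170.60707092285156), 82.44315338134766)
side plate z 0.07495921832610924 rect (566.9647216796875, -42.82995605468
[... 261 characters left out ...]
.079]
 chip [241.4 220.6] 72 [ 0.552 -0.103  0.079]
 wood z range [0.007 0.084 0.102]
 top [ 0.446 -0.312  0.099] ((446.8658447265625, -311.5229797363281), (23.99225616455078, 53.96868133544922), 73.9366226196289) 186
 block ((446.77301025390625, -312.4167175292969), (24.113677978515625, 89.32978820800781), 75.61923217773438) 127
 pad 0.004914961178896005 ((451.48681640625, -310.9560241699219), (102.73735046386719, 129.04702758789062), 76.97411346435547) 1053
 bar [0.584 0.107 0.11 ] ((585.6561889648438, 108.48502349853516), (16.6190242767334, 98.08273315429688), 83.44412231445312) [0.097 0.11  0.114] 114
 lid [0.588 0.126 0.074] ((588.6837158203125, 129.29150390625), (135.54933166503906, 164.58370971679688), 82.36807250976562)
  return _methods._mean(a, axis=axis, dtype=dtype,
  ret = ret.dtype.type(ret / rcount)
```

```bash
cat >> h.py <<'E'
from scipy.spatial.transform import Rotation as Ro
def bedR(yaw,tilt=0):
    """tool frame: y = -bed x, z down, then top leaning towards bed +x by tilt deg"""
    X=np.array([np.cos(np.radians(yaw)),np.sin(np.radians(yaw)),0]); z=np.array([0,0,-1.]); y=-X
    R=np.stack([np.cross(y,z),y,z],1)
    return R@Ro.from_euler('x',tilt,degrees=True).as_matrix()
def goal(pos,R=None):
    o=monitor.get_obs(); C=np.array(o['eef_rot']); d=C.T@(np.array(pos)-o['ee_pos'])
    print('shift units',(d/.15).round(3),'mm',(d*1000).round(1),'turn units',((Ro.from_matrix(C.T@R).as_rotvec(degrees=True)/180).round(4) if R is not None else ''))
def st():
    o=monitor.get_obs(); print('t',round(float(o['time']),2),'p',np.round(o['ee_pos'],4),'F',np.round(o['wrist_force'],1),'op',o['opening'],'g',o['grasp_force'],'j',np.round(o['joints'],0))
E
python3 -m creep '[[0,0,0,0,0,0.059],[0,0,0,0,0,0.059],[0,0,0,0,0,0.059],[0.153,-0.325,-0.056,0,0,0],[0.153,-0.325,-0.056,0,0,0],[0.153,-0.325,-0.056,0,0,0],[0.153,-0.325,-0.056,0,0,0],[0.153,-0.325,-0.056,0,0,0],[0.153,-0.325,-0.056,0,0,0],[0.153,-0.325,-0.056,0,0,0]]' 1
python3 -m creep '[[0.153,-0.325,-0.056,0,0,0],[0.153,-0.325,-0.056,0,0,0],[0.153,-0.325,-0.056,0,0,0],[0.153,-0.325,-0.056,0,0,0],[0.153,-0.325,-0.056,0,0,0],[0,0,0,0,0,0]]'
python3 - <<'E'
from h import *
st(); v=grab('wrist'); print(v[3],v[2]); cv2.imwrite('pics/w1.png',v[0][:,:,::-1])
E
```

```text
time: 1.35
ee_pos: [0.4414, -0.2049, 0.29]
eef_rot: [[0.991, -0.131, -0.0], [-0.131, -0.991, 0.0], [-0.0, -0.0, -1.0]]
wrist_force: [-0.1, -0.2, 0.5]
opening: 0.0855
grasp_force: 0.0
time: 2.1
ee_pos: [0.5877, 0.0233, 0.3318]
eef_rot: [[0.992, -0.126, 0.0], [-0.126, -0.992, 0.001], [0.0, -0.001, -1.0]]
wrist_force: [-0.9, 0.1, -0.3]
opening: 0.0856
grasp_force: 0.0
t 2.1 p [0.5877 0.0233 0.3318] F [-0.9  0.1 -0.3] op 0.08559808604311422 g 0.0 j [-6. 10. 79.  0. 91. 91.]
[0.66361711 0.01285246 0.47406732] [[-0.12466548 -0.94637789 -0.29803928]
 [-0.99219674  0.11829118  0.03940598]
 [-0.00203754  0.30062616 -0.95373988]]
```

View pics/w1.png

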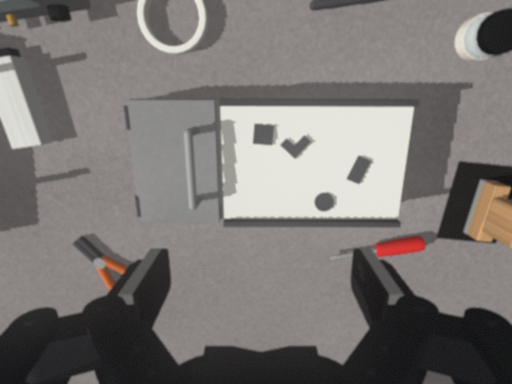

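The wrist view shows the plate with corners at about (222,106), (413,105), (400,219) and (223,219), and the bar from (189,130) to (192,207). The lid spans columns 131 to 220, and the chips are at (264,134), (296,146), (359,169) and (325,201).

Run:
```python
from h import *
v=load('wrist'); P=cloud(v); p=v[0].astype(int); g=p.min(2)
m=np.zeros(g.shape,np.uint8); m[95:230,221:420]=1
w=((m>0)&(g>150)).astype(np.uint8); q=P[(w>0)&(v[1]>0)]; z=np.median(q[:,2]); print('depth plate z',z)
c=max(cv2.findContours(cv2.morphologyEx(w,cv2.MORPH_CLOSE,np.ones((25,25))),0,2)[0],key=cv2.contourArea)
for ep in(6,):
    a=cv2.approxPolyDP(c,ep,True)[:,0]; print(a.tolist())
W=np.array([onz(v,*x,z) for x in a]); print(W.round(4).tolist())
print([np.linalg.norm(W[i]-W[i-1]).round(4) for i in range(len(W))])
r=cv2.minAreaRect((np.array([onz(v,*x,z) for x in c[:,0]])[:,:2]*1000).astype(np.float32)); print(r)
# bar and lid
L=P[110:215,140:218].reshape(-1,3)
b=P[132:205,180:200].reshape(-1,3); b=b[b[:,2]>.095]; print('bar',np.median(b,0).round(4),np.percentile(b[:,2],[5,50,90]).round(4),cv2.minAreaRect((b[:,:2]*1000).astype(np.float32)))
B=np.concatenate([P[110:215,145:178].reshape(-1,3),P[110:215,203:214].reshape(-1,3)])
X=np.array([np.cos(np.radians(82.6)),np.sin(np.radians(82.6))]); s=B[:,:2]@X
k=(B[:,2]>.05)&(B[:,2]<.09); f=np.polyfit(s[k],B[k,2],1); print('lid slope deg',np.degrees(np.arctan(f[0])),'z mid',np.median(B[k,2]))
b2=P[140:195,184:196]; print((b2[::10,:,2]*1000).round(0))
```

```text
depth plate z 0.0733579230794501
[[221, 106], [225, 218], [398, 216], [413, 107]]
[[0.6552, 0.0639, 0.0734], [0.5069, 0.0826, 0.0734], [0.4803, -0.1547, 0.0734], [0.6244, -0.1721, 0.0734]]
[np.float64(0.2379), np.float64(0.1495), np.float64(0.2388), np.float64(0.1452)]
((566.2626953125, -44.55682373046875), (242.26129150390625, 149.50660705566406), 82.84282684326172)
bar [0.5907 0.1075 0.11  ] [0.1063 0.11   0.1116] ((618.2247924804688, 82.97238159179688), (54.576072692871094, 157.89395141601562), 51.98482894897461)
lid slope deg -3.534926228748101 z mid 0.07154553607326108
[[109. 112. 111. 111. 110. 109. 111. 109. 107.  74.  75.  75.]
 [ 72. 109. 111. 111. 110. 110. 111. 109. 108. 105.  73.  74.]
 [ 72.  71. 109. 110. 112. 112. 110. 110. 109. 106.  74.  73.]
 [ 73.  73. 109. 110. 110. 109. 112. 110. 109. 109. 107.  75.]
 [ 71.  73.  74. 108. 111. 112. 111. 111. 110. 109. 108.  73.]
 [ 73.  73.  73.  74. 109. 111. 113. 111. 110. 110. 109. 108.]]
```

Run:
```python
from h import *
goal([.5865,.1087,.0865],bedR(82.7))
```

```text
shift units [-0.074 -0.577  1.633] mm [-11.1 -86.6 244.9] turn units [ 0.0001  0.0004 -0.0002]
```

```bash
python3 -m creep '[[-0.037,-0.289,0,0,0,0],[-0.037,-0.288,0.233,0,0,0],[0,0,0.35,0,0,0],[0,0,0.35,0,0,0],[0,0,0.3,0,0,0],[0,0,0.2,0,0,0],[0,0,0.2,0,0,0],[0,0,0,0,0,0]]' 0.6
python3 - <<'E'
from h import *
goal([.5865,.1087,.0865],bedR(82.7)); st()
v=grab('wrist'); cv2.imwrite('pics/w2.png',v[0][:,:,::-1])
E
```

```text
time: 3.15
ee_pos: [0.5833, 0.1057, 0.0838]
eef_rot: [[0.991, -0.133, -0.008], [-0.133, -0.991, -0.001], [-0.008, 0.002, -1.0]]
wrist_force: [-0.4, 1.2, -0.2]
opening: 0.0514
grasp_force: 0.0
shift units [ 0.018 -0.022 -0.018] mm [ 2.7 -3.4 -2.8] turn units [ 0.0005  0.0026 -0.0018]
t 3.15 p [0.5833 0.1057 0.0838] F [-0.4  1.2 -0.2] op 0.05135258859223754 g 0.0 j [  2.  23.  92.  -0.  65. 100.]
```

View pics/w2.png

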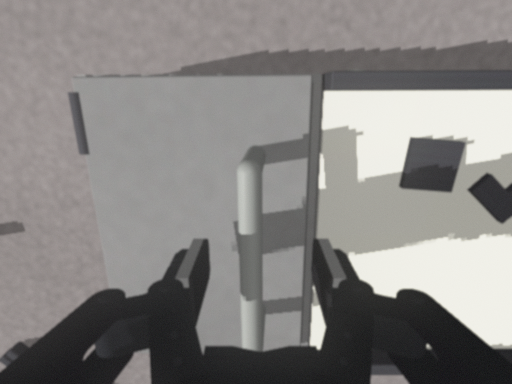

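The bar at column 250 lies between the fingertips (columns 205 and 320), about 3 mm off centre. I correct that and close.

```bash
python3 -m creep '[[0.01,-0.02,-0.018,0,0,0],[0,0,0,0,0,0]]'
python3 -m creep '[[0,0,0,0,0,0],[0,0,0,0,0,0],[0,0,0,0,0,0],[0,0,0,0,0,0],[0,0,0,0,0,0]]' 0
python3 - <<'E'
from h import *
st()
o=monitor.get_obs(); C=np.array(o['eef_rot']); p=np.array(o['ee_pos'])
H=np.array([.5964,.1926,.0647]); X=np.array([.127,.992,0])
b=p-C[:,2]*.019; print('bar rel hinge',((b-H)@X).round(4),(b-H)[2].round(4))
th0=np.arctan2((b-H)[2],-(b-H)@X)-np.arctan2(36,87); print('lid deg',np.degrees(th0),'radius',np.linalg.norm([(b-H)@X,(b-H)[2]]))
# arc rows: N steps, lid +dl each, tool tilt
r=.0942; ph0=np.arctan2((b-H)[2],-(b-H)@X); N=16
def pose(k):
    ph=ph0+np.radians(60)*k/N-th0*k/N; R=bedR(82.7,0)@Ro.from_euler('x',40*k/N,degrees=True).as_matrix()
    bar=H+r*(-np.cos(ph)*X+np.sin(ph)*np.array([0,0,1])); bar=bar+X*((b-H)@X+r*np.cos(ph0))
    bar[2]+=(b-H)[2]-r*np.sin(ph0); return bar+R[:,2]*.019,R
for sgn in(1,):
  for k in range(N):
    a,A=pose(k); c,B=pose(k+1); print(((A.T@(c-a))/.15).round(3).tolist(),(Ro.from_matrix(A.T@B).as_rotvec()/np.pi).round(4).tolist())
print(pose(N))
E
```

```text
time: 3.45
ee_pos: [0.5906, 0.1101, 0.0923]
eef_rot: [[0.991, -0.131, 0.005], [-0.131, -0.991, 0.0], [0.004, -0.001, -1.0]]
wrist_force: [-0.4, -0.0, 0.4]
opening: 0.051
grasp_force: 0.0
time: 4.08
ee_pos: [0.5888, 0.1092, 0.0902]
eef_rot: [[0.991, -0.131, -0.0], [-0.131, -0.991, -0.001], [0.0, 0.001, -1.0]]
wrist_force: [-1.7, -4.7, 4.9]
opening: 0.0078
grasp_force: 58.6
t 4.08 p [0.5888 0.1092 0.0902] F [-1.7 -4.7  4.9] op 0.007812235802780833 g 58.64291489124298 j [  2.  23.  92.  -0.  65. 100.]
bar rel hinge -0.0837 0.0445
lid deg 5.510584522508995 radius 0.09473609585201655
[-0.0, -0.024, -0.033] [0.0139, 0.0, 0.0]
[-0.0, -0.027, -0.03] [0.0139, -0.0, -0.0]
[-0.0, -0.03, -0.028] [0.0139, 0.0, -0.0]
[-0.0, -0.033, -0.025] [0.0139, 0.0, 0.0]
[-0.0, -0.035, -0.022] [0.0139, 0.0, 0.0]
[-0.0, -0.038, -0.019] [0.0139, 0.0, -0.0]
[-0.0, -0.039, -0.016] [0.0139, -0.0, 0.0]
[-0.0, -0.041, -0.012] [0.0139, 0.0, -0.0]
[-0.0, -0.042, -0.009] [0.0139, 0.0, 0.0]
[-0.0, -0.043, -0.005] [0.0139, -0.0, 0.0]
[-0.0, -0.043, -0.001] [0.0139, 0.0, 0.0]
[-0.0, -0.043, 0.003] [0.0139, -0.0, -0.0]
[-0.0, -0.042, 0.007] [0.0139, 0.0, -0.0]
[-0.0, -0.041, 0.01] [0.0139, -0.0, 0.0]
[-0.0, -0.04, 0.014] [0.0139, -0.0, 0.0]
[-0.0, -0.038, 0.018] [0.0139, 0.0, 0.0]
(array([0.59632592, 0.19201391, 0.14378644]), array([[ 0.99189444, -0.09733714,  0.08167556],
       [-0.12706461, -0.75983523,  0.63757746],
       [ 0.        , -0.64278761, -0.76604444]]))
```

Run:
```python
from h import *
o=monitor.get_obs(); p=np.array(o['ee_pos'])
X=np.array([.127,.992,0]); Z=np.array([0,0,1.]); r=.0942; N=18
th0=4.5; off=np.degrees(np.arctan2(36,87)); b=p+Z*.019
def pose(k):
    ph=np.radians(off+th0+(61-th0)*k/N); p0=np.radians(off+th0)
    R=bedR(82.7,-40*k/N); bar=b-r*X*(np.cos(ph)-np.cos(p0))+r*Z*(np.sin(ph)-np.sin(p0)); return bar+R[:,2]*.019,R
for k in range(N):
    a,A=pose(k); c,B=pose(k+1); print(((A.T@(c-a))/.15).round(3).tolist(),(Ro.from_matrix(A.T@B).as_rotvec()/np.pi).round(4).tolist())
print(pose(N))
```

```text
[-0.0, -0.012, -0.03] [-0.0123, 0.0, 0.0]
[-0.0, -0.012, -0.03] [-0.0123, -0.0, -0.0]
[-0.0, -0.012, -0.03] [-0.0123, 0.0, -0.0]
[-0.0, -0.013, -0.029] [-0.0123, -0.0, -0.0]
[-0.0, -0.013, -0.029] [-0.0123, 0.0, 0.0]
[-0.0, -0.014, -0.029] [-0.0123, 0.0, -0.0]
[-0.0, -0.014, -0.029] [-0.0123, -0.0, 0.0]
[-0.0, -0.015, -0.028] [-0.0123, -0.0, -0.0]
[-0.0, -0.015, -0.028] [-0.0123, -0.0, -0.0]
[-0.0, -0.016, -0.028] [-0.0123, -0.0, 0.0]
[-0.0, -0.016, -0.027] [-0.0123, -0.0, 0.0]
[-0.0, -0.017, -0.027] [-0.0123, 0.0, -0.0]
[-0.0, -0.017, -0.027] [-0.0123, -0.0, 0.0]
[-0.0, -0.017, -0.026] [-0.0123, -0.0, -0.0]
[-0.0, -0.018, -0.026] [-0.0123, 0.0, 0.0]
[-0.0, -0.018, -0.026] [-0.0123, 0.0, -0.0]
[-0.0, -0.019, -0.025] [-0.0123, -0.0, -0.0]
[-0.0, -0.019, -0.025] [-0.0123, -0.0, 0.0]
(array([0.59653967, 0.16976903, 0.14546136]), array([[ 0.99189444, -0.09733714, -0.08167556],
       [-0.12706461, -0.75983523, -0.63757746],
       [ 0.        ,  0.64278761, -0.76604444]]))
```

```bash
python3 -m creep '[[0,-0.012,-0.03,-0.0123,0,0],[0,-0.012,-0.03,-0.0123,0,0],[0,-0.012,-0.03,-0.0123,0,0],[0,-0.013,-0.029,-0.0123,0,0],[0,-0.013,-0.029,-0.0123,0,0],[0,-0.014,-0.029,-0.0123,0,0],[0,-0.014,-0.029,-0.0123,0,0],[0,-0.015,-0.028,-0.0123,0,0],[0,-0.015,-0.028,-0.0123,0,0]]'
python3 -m creep '[[0,-0.016,-0.028,-0.0123,0,0],[0,-0.016,-0.027,-0.0123,0,0],[0,-0.017,-0.027,-0.0123,0,0],[0,-0.017,-0.027,-0.0123,0,0],[0,-0.017,-0.026,-0.0123,0,0],[0,-0.018,-0.026,-0.0123,0,0],[0,-0.018,-0.026,-0.0123,0,0],[0,-0.019,-0.025,-0.0123,0,0],[0,-0.019,-0.025,-0.0123,0,0],[0,0,0,0,0,0]]'
python3 - <<'E'
from h import *
st(); goal([.5965,.1698,.1455],bedR(82.7,-40))
o=monitor.get_obs(); b=np.array(o['ee_pos'])-np.array(o['eef_rot'])[:,2]*.019-np.array([.5964,.1926,.0647]); X=np.array([.127,.992,0])
print('bar angle lid',np.degrees(np.arctan2(b[2],-b@X)-np.arctan2(36,87)),np.hypot(b[2],b@X))
v=grab('side'); P=cloud(v)
cv2.imwrite('pics/side1.png',cv2.resize(v[0][90:270,150:330,::-1],None,fx=3,fy=3))
E
```

```text
time: 5.2
ee_pos: [0.5914, 0.1305, 0.1245]
eef_rot: [[0.991, -0.123, -0.047], [-0.131, -0.93, -0.344], [-0.002, 0.348, -0.938]]
wrist_force: [2.0, -10.6, -4.3]
opening: 0.0075
grasp_force: 58.5
time: 6.45
ee_pos: [0.5964, 0.1691, 0.1465]
eef_rot: [[0.991, -0.101, -0.086], [-0.132, -0.757, -0.64], [-0.0, 0.645, -0.764]]
wrist_force: [-2.0, -6.7, 6.8]
opening: 0.008
grasp_force: 58.7
t 6.45 p [0.5964 0.1691 0.1465] F [-2.  -6.7  6.8] op 0.00795608116883246 g 58.728044629096985 j [ 24.  38.  71. -33.  94. 126.]
shift units [-0.    -0.008  0.002] mm [-0.  -1.2  0.3] turn units [ 0.0011  0.0012 -0.0012]
bar angle lid 60.96352974276716 0.09696316334428028
```

View pics/side1.png

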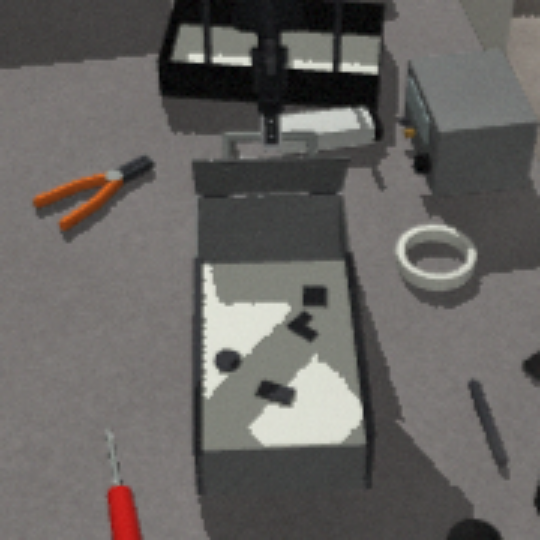

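The lid stands raised with the bar held at image (270,135), and the bar's geometry gives about 61°. I open a little and back off along the tool axis.

```bash
python3 -m creep '[[0,0,0,0,0,0],[0,0,0,0,0,0],[0,0,0,0,0,0],[0,0,-0.1,0,0,0],[0,0,-0.15,0,0,0],[0,0,-0.2,0,0,0],[0,0,-0.2,0,0,0]]' 0.25
python3 - <<'E'
from h import *
st(); goal([.55,.0,.33],bedR(82.7))
v=grab('side'); P=cloud(v)
X=np.array([.127,.992,0]); Y=np.array([-.992,.127,0]); C=np.array([.566,-.0445,.0037])
Q=P-C; bx,by,bz=Q@X,Q@Y,Q[...,2]
k=(abs(by)<.07)&(bx>.150)&(bx<.22)&(bz>.075)&(bz<.155)
# plate-facing underside of the lid seen by side cam; fit
f=np.polyfit(bz[k],bx[k],1); print(k.sum(),'lid angle', np.degrees(np.arctan2(1,-f[0])))
for z in(.08,.1,.12,.14,.15): 
    m=k&(abs(bz-z)<.006); print(z,np.median(bx[m]) if m.any() else None,m.sum())
E
```

```text
time: 7.38
ee_pos: [0.6051, 0.2338, 0.2216]
eef_rot: [[0.991, -0.101, -0.083], [-0.13, -0.762, -0.635], [0.001, 0.64, -0.768]]
wrist_force: [0.4, 0.4, 0.3]
opening: 0.0212
grasp_force: 0.0
t 7.38 p [0.6051 0.2338 0.2216] F [0.4 0.4 0.3] op 0.02120912909465463 g 0.0 j [ 28.  39.  61. -32. 104. 124.]
shift units [-0.16   1.687  0.464] mm [-24.  253.   69.7] turn units [ 2.211e-01  2.000e-04 -1.100e-03]
342 lid angle 65.35950024894179
0.08 None 0
0.1 0.21614625069957746 55
0.12 0.20516722349850075 64
0.14 0.19349019376983223 70
0.15 0.18830518374157165 87
```

```bash
python3 -m creep '[[0,0.213,-0.255,0,0,0],[0,0.213,-0.255,0,0,0],[0,0,0,0.0555,0,0],[0,0,0,0.0555,0,0],[0,0,0,0.0555,0,0],[0,0,0,0.0555,0,0]]' 1
python3 - <<'E'
from h import *
st(); goal([.447,-.312,.28],bedR(75.5))
E
```

```text
time: 8.18
ee_pos: [0.6052, 0.233, 0.3215]
eef_rot: [[0.991, -0.13, 0.004], [-0.13, -0.991, 0.008], [0.003, -0.008, -1.0]]
wrist_force: [-0.4, 0.1, -0.7]
opening: 0.0854
grasp_force: 0.0
t 8.18 p [0.6052 0.233  0.3215] F [-0.4  0.1 -0.7] op 0.08544776828915573 g 0.0 j [ 13.  18.  71.   0.  91. 111.]
shift units [-0.573  3.742  0.244] mm [-85.9 561.3  36.5] turn units [-0.0027 -0.0008  0.0389]
```

```bash
python3 -m creep '[[-0.048,0.312,0.02,0,0,0],[-0.048,0.312,0.02,0,0,0],[-0.048,0.312,0.02,0,0,0],[-0.048,0.312,0.02,0,0,0],[-0.048,0.312,0.02,0,0,0],[-0.048,0.312,0.02,0,0,0],[-0.048,0.312,0.02,0,0,0],[-0.048,0.312,0.02,0,0,0],[-0.048,0.312,0.02,0,0,0],[-0.048,0.312,0.02,0,0,0]]'
python3 -m creep '[[-0.048,0.312,0.02,0,0,0],[-0.048,0.312,0.02,0,0,0],[0,0,0,0,0,0.04],[0,0,0,0,0,0],[0,0,0,0,0,0]]'
python3 - <<'E'
from h import *
st(); v=grab('wrist'); cv2.imwrite('pics/w3.png',v[0][:,:,::-1]); P=cloud(v); p=v[0].astype(int)
w=(p[...,0]-p[...,2]>40)&(p[...,1]-p[...,2]>15); q=P[w]; q=q[(abs(q[:,0]-.447)<.09)&(abs(q[:,1]+.312)<.09)]
print(np.percentile(q[:,2],[1,50,99]))
t=q[q[:,2]>np.percentile(q[:,2],98)-.008]; print('top',np.median(t,0),cv2.minAreaRect((t[:,:2]*1000).astype(np.float32)),len(t))
t=q[abs(q[:,2]-.037)<.006]; print('block',cv2.minAreaRect((t[:,:2]*1000).astype(np.float32)),len(t))
w=(p.max(2)<40)&(abs(P[...,0]-.447)<.1)&(abs(P[...,1]+.312)<.1)&(abs(P[...,2])<.012); q=P[w]; print('pad',np.median(q[:,2]),cv2.minAreaRect((q[:,:2]*1000).astype(np.float32)),len(q))
E
```

```text
time: 9.43
ee_pos: [0.4718, -0.2233, 0.2893]
eef_rot: [[0.991, -0.131, 0.001], [-0.131, -0.991, 0.001], [0.001, -0.001, -1.0]]
wrist_force: [0.9, -0.6, 0.5]
opening: 0.0851
grasp_force: 0.0
time: 10.05
ee_pos: [0.446, -0.3125, 0.283]
eef_rot: [[0.968, -0.252, 0.001], [-0.252, -0.968, 0.002], [0.0, -0.002, -1.0]]
wrist_force: [0.5, 0.5, -0.6]
opening: 0.0858
grasp_force: 0.0
t 10.05 p [ 0.446  -0.3125  0.283 ] F [ 0.5  0.5 -0.6] op 0.0857765064223409 g 0.0 j [-44.   6.  89.   0.  85.  60.]
[0.00282863 0.09669406 0.09904993]
top [ 0.45113214 -0.31205969  0.09724619] ((471.9545593261719, -317.01397705078125), (22.850496292114258, 100.7728042602539), 75.89521026611328) 1083
block ((482.3543701171875, -319.3965759277344), (23.584592819213867, 20.593767166137695), 76.03738403320312) 289
pad nan ((0.0, 0.0), (0.0, 0.0), 0.0) 0
  return _methods._mean(a, axis=axis, dtype=dtype,
  ret = ret.dtype.type(ret / rcount)
```

View pics/w3.png

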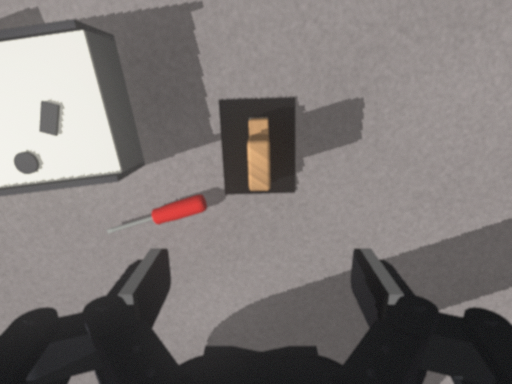

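The wrist view shows the handle upright at column 258, midway between the fingers (columns 160 and 357) and aligned with them. The screwdriver end at (205,203) is clear. I descend and grip.

```bash
python3 -m creep '[[0,0,0.35,0,0,0],[0,0,0.35,0,0,0],[0,0,0.35,0,0,0],[0,0,0.3,0,0,0],[0,0,0.22,0,0,0],[0,0,0,0,0,0],[0,0,0,0,0,0]]' 0.7
python3 -m creep '[[0,0,0,0,0,0],[0,0,0,0,0,0],[0,0,0,0,0,0],[0,0,0,0,0,0],[0,0,0,0,0,0]]' 0
python3 -c "
from h import *
st(); goal([.447,-.312,.047],bedR(75.5))"
```

```text
time: 10.98
ee_pos: [0.447, -0.3131, 0.0487]
eef_rot: [[0.967, -0.253, 0.002], [-0.253, -0.967, 0.0], [0.002, -0.001, -1.0]]
wrist_force: [0.6, 0.4, -0.0]
opening: 0.0598
grasp_force: 0.0
time: 11.6
ee_pos: [0.4468, -0.3132, 0.0488]
eef_rot: [[0.967, -0.254, 0.002], [-0.254, -0.967, 0.0], [0.002, -0.001, -1.0]]
wrist_force: [-0.4, 1.3, 6.6]
opening: 0.0232
grasp_force: 61.4
t 11.6 p [ 0.4468 -0.3132  0.0488] F [-0.4  1.3  6.6] op 0.023239030944754074 g 61.423877477645874 j [-44.  21. 101.   0.  58.  60.]
shift units [-0.001 -0.008  0.012] mm [-0.1 -1.2  1.8] turn units [-0.0003 -0.0007 -0.0012]
```

```bash
cat >> h.py <<'E'
BC=np.array([.566,-.0445,.0037]); BX=np.array([.1271,.9919,0]); BY=np.array([-.9919,.1271,0])
def bed(x,y,z): return BC+(BX*x+BY*y+np.array([0,0,z]))/1000
def inbed(p): d=np.array(p)-BC; return np.array([d@BX,d@BY,d[2]])*1000
E
python3 -m creep '[[0,0,-0.1,0,0,0],[0,0,-0.2,0,0,0],[0,0,-0.3,0,0,0],[0,0,-0.25,0,0,0],[0,0,0,0,0,-0.04],[0,0,0,0,0,0]]'
python3 -c "
from h import *
st(); goal(bed(-104,26,150),bedR(82.7)); goal(bed(-104,26,118),bedR(82.7))"
```

```text
time: 12.35
ee_pos: [0.4454, -0.3126, 0.1752]
eef_rot: [[0.991, -0.132, 0.0], [-0.132, -0.991, 0.002], [-0.0, -0.002, -1.0]]
wrist_force: [0.2, -0.9, -2.9]
opening: 0.0236
grasp_force: 60.6
t 12.35 p [ 0.4454 -0.3126  0.1752] F [ 0.2 -0.9 -2.9] op 0.023602119459179314 g 60.584092140197754 j [-44.  11.  96.   0.  73.  53.]
shift units [ 0.391 -1.183  0.145] mm [  58.6 -177.5   21.8] turn units [-0.0005  0.     -0.0017]
shift units [ 0.391 -1.183  0.359] mm [  58.6 -177.5   53.8] turn units [-0.0005  0.     -0.0017]
```

```bash
python3 -m creep '[[0.07,-0.22,0,0,0,0],[0.08,-0.24,0,0,0,0],[0.08,-0.24,0,0,0,0],[0.08,-0.24,0,0,0,0],[0.08,-0.24,0,0,0,0],[0,0,0.13,0,0,-0.001],[0,0,0.12,0,0,0],[0,0,0.1,0,0,0],[0,0,0,0,0,0],[0,0,0,0,0,0]]'
python3 -m creep '[[0,0,0.01,0,0,0],[0,0,0.01,0,0,0],[0,0,0,0,0,0]]'
python3 -c "
from h import *
st(); print(inbed(monitor.get_obs()['ee_pos']))"
```

```text
time: 13.6
ee_pos: [0.527, -0.1453, 0.1227]
eef_rot: [[0.992, -0.129, 0.0], [-0.129, -0.992, 0.002], [0.0, -0.002, -1.0]]
wrist_force: [0.6, -0.4, -2.2]
opening: 0.0233
grasp_force: 60.5
time: 13.98
ee_pos: [0.5269, -0.1448, 0.1196]
eef_rot: [[0.992, -0.128, 0.0], [-0.128, -0.992, 0.002], [0.0, -0.002, -1.0]]
wrist_force: [-0.4, 0.5, -3.6]
opening: 0.0232
grasp_force: 60.5
t 13.97 p [ 0.5269 -0.1448  0.1196] F [-0.4  0.5 -3.6] op 0.023177043476479076 g 60.52470803260803 j [-25.  15.  98.   0.  66.  73.]
[-104.4670979    26.01278904  115.88754853]
```

```bash
for i in 1 2 3; do python3 -m creep '[[0,0,0.007,0,0,0],[0,0,0,0,0,0]]' | grep -E "ee_pos|wrist"; done
```

```text
ee_pos: [0.5271, -0.1449, 0.1188]
wrist_force: [-1.0, 0.3, -0.9]
ee_pos: [0.5271, -0.1449, 0.1188]
wrist_force: [-3.8, 0.7, 5.2]
ee_pos: [0.5271, -0.1449, 0.1188]
wrist_force: [-6.2, 2.5, 11.0]
```

```bash
python3 -m creep '[[0,-0.04,0.003,0,0,0],[0,-0.07,0,0,0,0],[0,-0.07,0,0,0,0],[0,-0.07,0,0,0,0],[0,-0.07,0,0,0,0]]'
python3 -c "
from h import *
print(inbed(monitor.get_obs()['ee_pos']))"
```

```text
time: 15.35
ee_pos: [0.5354, -0.0997, 0.1187]
eef_rot: [[0.992, -0.127, 0.005], [-0.127, -0.992, -0.004], [0.006, 0.003, -1.0]]
wrist_force: [0.4, -5.2, 6.2]
opening: 0.0236
grasp_force: 61.7
[-58.66019205  23.30431113 115.02158029]
```

```bash
python3 -m creep '[[-0.006,-0.08,0.005,0,0,0],[-0.006,-0.08,0.002,0,0,0],[0,-0.08,0,0,0,0],[0,-0.08,0,0,0,0],[0,-0.08,0,0,0,0]]'
python3 -c "
from h import *
print(inbed(monitor.get_obs()['ee_pos']))"
```

```text
time: 15.98
ee_pos: [0.5422, -0.0406, 0.1187]
eef_rot: [[0.992, -0.127, 0.007], [-0.127, -0.992, -0.005], [0.008, 0.005, -1.0]]
wrist_force: [-0.8, -7.2, 8.9]
opening: 0.0229
grasp_force: 62.1
[  0.82140985  24.10984839 115.00162324]
```

```bash
python3 -m creep '[[0,-0.08,0.003,0,0,0],[0,-0.08,0.002,0,0,0],[0,-0.08,0,0,0,0],[0,-0.08,0,0,0,0],[0,-0.08,0,0,0,0]]'
python3 -c "
from h import *
print(inbed(monitor.get_obs()['ee_pos']))
v=grab('wrist'); cv2.imwrite('pics/w4.png',v[0][:,:,::-1])"
```

```text
time: 16.6
ee_pos: [0.5504, 0.0187, 0.1187]
eef_rot: [[0.992, -0.126, 0.008], [-0.126, -0.992, -0.006], [0.009, 0.005, -1.0]]
wrist_force: [-1.1, -8.8, 11.2]
opening: 0.0231
grasp_force: 62.5
[ 60.69387159  23.51512664 115.02232777]
```

View pics/w4.png

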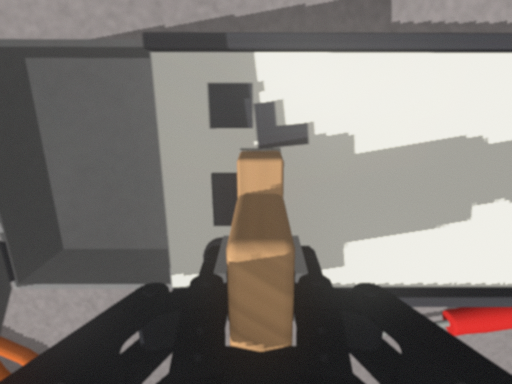

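The strip at (224,197) is riding ahead of the sole, while the square (230,105) and the corner piece (280,125) are left for the second pass. I carry on to the edge.

```bash
python3 -m creep '[[0,-0.08,0,0,0,0],[0,-0.08,0,0,0,0],[0,-0.08,0,0,0,0],[0,-0.08,0,0,0,0],[0,-0.085,-0.001,0,0,0],[0,0,0,0,0,0]]'
python3 -c "
from h import *
print(inbed(monitor.get_obs()['ee_pos']))
v=grab('wrist'); cv2.imwrite('pics/w5.png',v[0][:,:,::-1])"
```

```text
time: 17.4
ee_pos: [0.5579, 0.0813, 0.1187]
eef_rot: [[0.992, -0.126, 0.008], [-0.126, -0.992, -0.001], [0.008, 0.0, -1.0]]
wrist_force: [-1.4, -1.8, 11.6]
opening: 0.0231
grasp_force: 62.4
[123.78812872  24.0219704  114.99542247]
```

View pics/w5.png

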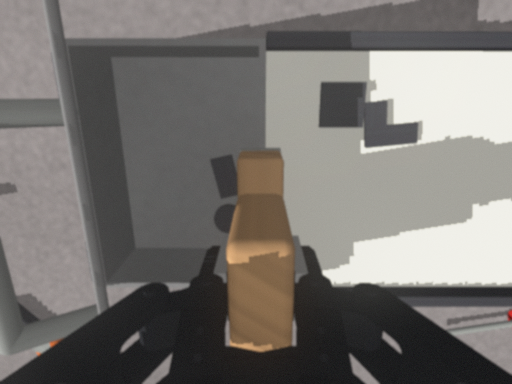

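The strip (224,175) and disc (224,217) are down on the box floor. The square and the corner piece remain on the plate. I lift and go back for a second pass.

```bash
python3 -m creep '[[0,0,-0.08,0,0,0],[0,0,-0.2,0,0,0],[0.16,0.3,0,0,0,0],[0.16,0.3,0,0,0,0],[0,0.3,0,0,0,0],[0,0.3,0,0,0,0],[0,0.3,0,0,0,0],[0,0,0,0,0,0]]'
python3 -c "
from h import *
st(); goal(bed(-104,-25,119),bedR(82.7))"
```

```text
time: 18.45
ee_pos: [0.5725, -0.1501, 0.1559]
eef_rot: [[0.991, -0.132, -0.0], [-0.132, -0.991, 0.002], [-0.001, -0.001, -1.0]]
wrist_force: [-0.9, 0.2, -2.3]
opening: 0.0231
grasp_force: 60.5
t 18.45 p [ 0.5725 -0.1501  0.1559] F [-0.9  0.2 -2.3] op 0.023089244927076008 g 60.53005814552307 j [-23.  18.  90.   0.  72.  74.]
shift units [0.034 0.001 0.221] mm [ 5.1  0.1 33.2] turn units [-0.0005  0.0002 -0.0017]
```

```bash
python3 -m creep '[[0.034,0,0.09,0,0,0],[0,0,0.1,0,0,0],[0,0,0.05,0,0,0],[0,0,0,0,0,0],[0,0,0.01,0,0,0],[0,0,0,0,0,0]]'
python3 -m creep '[[0,0,0.007,0,0,0],[0,0,0,0,0,0]]'
python3 -m creep '[[0,0,0.006,0,0,0],[0,0,0,0,0,0]]' ; python3 -c "
from h import *
print(inbed(monitor.get_obs()['ee_pos']))"
```

```text
time: 19.2
ee_pos: [0.5784, -0.1471, 0.1189]
eef_rot: [[0.992, -0.127, 0.0], [-0.127, -0.992, 0.003], [0.0, -0.003, -1.0]]
wrist_force: [-1.7, 1.6, 1.0]
opening: 0.0233
grasp_force: 60.9
time: 19.45
ee_pos: [0.5785, -0.1471, 0.1188]
eef_rot: [[0.992, -0.128, 0.001], [-0.128, -0.992, 0.003], [0.0, -0.003, -1.0]]
wrist_force: [-2.2, 2.4, 5.8]
opening: 0.0235
grasp_force: 61.6
time: 19.7
ee_pos: [0.5784, -0.1471, 0.1188]
eef_rot: [[0.992, -0.127, 0.001], [-0.127, -0.992, 0.003], [0.0, -0.003, -1.0]]
wrist_force: [-5.6, 3.1, 9.2]
opening: 0.0232
grasp_force: 62.1
[-100.1565583   -25.37973867  115.10179772]
```

```bash
python3 -m creep '[[0,-0.04,0.005,0,0,0],[0,-0.07,0.005,0,0,0],[0,-0.07,0,0,0,0],[0,-0.07,0,0,0,0],[0,-0.07,0,0,0,0]]'
python3 -c "
from h import *
print(inbed(monitor.get_obs()['ee_pos']))"
```

```text
time: 20.32
ee_pos: [0.5871, -0.1035, 0.1187]
eef_rot: [[0.992, -0.127, 0.007], [-0.127, -0.992, -0.006], [0.007, 0.005, -1.0]]
wrist_force: [0.2, -5.5, 7.1]
opening: 0.0235
grasp_force: 61.9
[-55.87140625 -28.43198647 115.03552082]
```

```bash
python3 -m creep '[[-0.01,-0.08,0.005,0,0,0],[-0.01,-0.08,0.004,0,0,0],[-0.008,-0.08,0,0,0,0],[0,-0.08,0,0,0,0],[0,-0.08,0,0,0,0]]'
python3 -c "
from h import *
print(inbed(monitor.get_obs()['ee_pos']))"
```

```text
time: 20.95
ee_pos: [0.5918, -0.0443, 0.1187]
eef_rot: [[0.992, -0.127, 0.009], [-0.127, -0.992, -0.007], [0.01, 0.006, -1.0]]
wrist_force: [-0.3, -7.7, 11.1]
opening: 0.0235
grasp_force: 62.4
[  3.5226113  -25.52882632 115.04635593]
```

```bash
python3 -m creep '[[0,-0.08,0.002,0,0,0],[0,-0.08,0,0,0,0],[0,-0.08,0,0,0,0],[0,-0.08,0,0,0,0],[0,-0.08,0,0,0,0]]'
python3 -c "
from h import *
print(inbed(monitor.get_obs()['ee_pos']))"
python3 -m creep '[[0,-0.08,0,0,0,0],[0,-0.08,0,0,0,0],[0,-0.08,0,0,0,0],[0,-0.08,0,0,0,0],[0,-0.07,-0.001,0,0,0],[0,0,0,0,0,0]]'
python3 -c "
from h import *
print(inbed(monitor.get_obs()['ee_pos']))"
python3 -m creep '[[0,0,-0.08,0,0,0],[0,0,-0.2,0,0,0],[0,0.3,-0.1,0,0,0],[-0.1,0.3,0,0,0,0]]' | grep time
python3 -c "
from h import *
st(); goal([.4468,-.3132,.16],bedR(75.4))
v=grab('scene'); w=grab('wrist'); cv2.imwrite('pics/w6.png',np.hstack([cv2.resize(v[0][110:240,150:350,::-1],(400,260)),cv2.resize(w[0][:,:,::-1],(347,260))]))"
```

```text
time: 21.58
ee_pos: [0.5996, 0.0153, 0.1187]
eef_rot: [[0.992, -0.127, 0.009], [-0.127, -0.992, -0.007], [0.01, 0.006, -1.0]]
wrist_force: [-0.9, -9.6, 12.6]
opening: 0.0229
grasp_force: 62.6
[ 63.62111098 -25.70344085 115.02894507]
time: 22.32
ee_pos: [0.6068, 0.0756, 0.1187]
eef_rot: [[0.992, -0.127, 0.009], [-0.127, -0.992, -0.003], [0.009, 0.002, -1.0]]
wrist_force: [-0.5, -3.9, 11.1]
opening: 0.0235
grasp_force: 62.6
[124.31945354 -25.18501008 115.00232297]
time: 22.82
t 22.82 p [ 0.5784 -0.0109  0.1729] F [-0.7 -0.1 -2.1] op 0.023296806845564854 g 60.69003224372864 j [-10.  15.  92.   0.  73.  88.]
shift units [-0.616  2.11   0.08 ] mm [-92.4 316.5  12. ] turn units [-0.0006 -0.0015  0.0408]
```

View pics/w6.png

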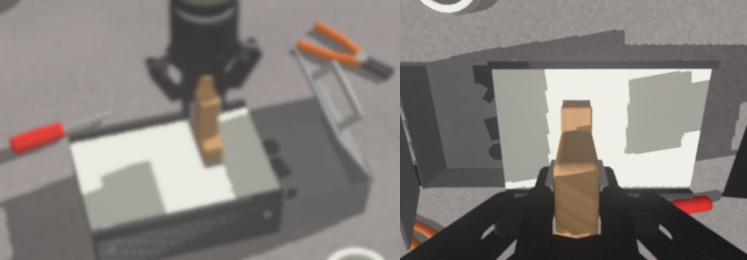

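The plate is clear and the four dark pieces lie in the box, at (485,85), (490,130) and (495,152) in the wrist half. I return the scraper to the pad.

```bash
python3 -m creep '[[-0.077,0.264,0,0,0,0],[-0.077,0.264,0,0,0,0],[-0.077,0.264,0,0,0,0],[-0.077,0.264,0,0,0,0],[-0.077,0.264,0,0,0,0],[-0.077,0.264,0,0,0,0],[-0.077,0.264,0,0,0,0],[-0.077,0.264,0,0,0,0],[0,0,0,0,0,0.041],[0,0,0,0,0,0]]' 
python3 -c "
from h import *
st(); goal([.4468,-.3132,.0488],bedR(75.4))"
```

```text
time: 24.18
ee_pos: [0.4444, -0.3121, 0.1698]
eef_rot: [[0.967, -0.254, -0.0], [-0.254, -0.967, 0.003], [-0.001, -0.003, -1.0]]
wrist_force: [0.6, -1.1, -2.4]
opening: 0.0232
grasp_force: 60.6
t 24.18 p [ 0.4444 -0.3121  0.1698] F [ 0.6 -1.1 -2.4] op 0.023224854615863745 g 60.62031269073486 j [-44.  11.  96.   0.  72.  60.]
shift units [0.018 0.005 0.807] mm [  2.8   0.8 121. ] turn units [-0.0009  0.0003 -0.0005]
```

```bash
python3 -m creep '[[0.018,0.005,0.2,0,0,0],[0,0,0.25,0,0,0],[0,0,0.2,0,0,0],[0,0,0.1,0,0,0],[0,0,0.04,0,0,0],[0,0,0,0,0,0],[0,0,0.01,0,0,0],[0,0,0,0,0,0]]'
python3 -m creep '[[0,0,0.008,0,0,0],[0,0,0,0,0,0]]'
```

```text
time: 25.18
ee_pos: [0.4476, -0.3141, 0.0514]
eef_rot: [[0.967, -0.254, 0.002], [-0.254, -0.967, 0.001], [0.001, -0.001, -1.0]]
wrist_force: [-0.8, 0.6, -3.0]
opening: 0.0232
grasp_force: 60.6
time: 25.42
ee_pos: [0.4471, -0.3135, 0.0494]
eef_rot: [[0.967, -0.254, 0.0], [-0.254, -0.967, 0.002], [-0.0, -0.002, -1.0]]
wrist_force: [-0.4, 0.0, -4.1]
opening: 0.0238
grasp_force: 60.6
```

```bash
python3 -m creep '[[0,0,0.005,0,0,0],[0,0,0,0,0,0]]'|grep -E "pos|force"
python3 -m creep '[[0,0,0.003,0,0,0],[0,0,0,0,0,0]]'|grep -E "pos|force"
```

```text
ee_pos: [0.4471, -0.3136, 0.0489]
wrist_force: [-1.3, 0.5, 1.6]
grasp_force: 61.1
ee_pos: [0.4471, -0.3136, 0.0489]
wrist_force: [-2.5, 1.2, 5.4]
grasp_force: 61.6
```

Seated on the pad. I release, rise and check everything.

```bash
python3 -m creep '[[0,0,0,0,0,0],[0,0,0,0,0,0],[0,0,0,0,0,0],[0,0,0,0,0,0],[0,0,-0.1,0,0,0],[0,0,-0.3,0,0,0],[0,0,-0.35,0,0,0],[0,0,-0.35,0,0,0],[0,0,-0.35,0,0,0]]' 0.7
python3 -m creep '[[-0.1,0.35,-0.1,0,0,0],[-0.1,0.35,-0.1,0,0,0],[-0.1,0.35,-0.1,0,0,0],[0,0,0,0,0,0],[0,0,0,0,0,0]]'
python3 - <<'E'
from h import *
st(); a=load('side'); v=grab('side'); w=grab('scene'); P=cloud(v); Q=P-BC; bx,by,bz=Q@BX,Q@BY,Q[...,2]
for z in(.1,.15):
    m=(abs(by)<.07)&(bx>.15)&(bx<.23)&(abs(bz-z)<.006); print(z,np.median(bx[m]),m.sum())
cv2.imwrite('pics/end.png',np.hstack([v[0][100:340,150:350,::-1],cv2.resize(w[0][100:250,90:350,::-1],(520,300))[:240]]) )
p=v[0].astype(int); k=(p[...,0]-p[...,2]>50)&(abs(P[...,0]-.447)<.07)&(abs(P[...,1]+.312)<.07); q=P[k]; t=q[q[:,2]>.09]; print('scraper top',t[:,2].max(),cv2.minAreaRect((t[:,:2]*1000).astype(np.float32)))
E
```

```text
time: 27.05
ee_pos: [0.4469, -0.3138, 0.2687]
eef_rot: [[0.967, -0.254, 0.002], [-0.254, -0.967, 0.001], [0.001, -0.001, -1.0]]
wrist_force: [0.5, -0.3, 0.3]
opening: 0.0594
grasp_force: 0.0
time: 27.68
ee_pos: [0.3634, -0.4545, 0.3108]
eef_rot: [[0.967, -0.255, 0.001], [-0.255, -0.967, 0.002], [0.0, -0.002, -1.0]]
wrist_force: [-0.5, 0.7, -0.1]
opening: 0.0598
grasp_force: 0.0
t 27.68 p [ 0.3634 -0.4545  0.3108] F [-0.5  0.7 -0.1] op 0.05977536400721216 g 0.0 j [-60.  10.  81.   0.  89.  45.]
0.1 0.21654559807207202 69
0.15 0.18993893141502202 111
scraper top 0.10319279127193637 ((445.99578857421875, -314.1618957519531), (25.294267654418945, 54.425865173339844), 76.40116119384766)
```

View pics/end.png

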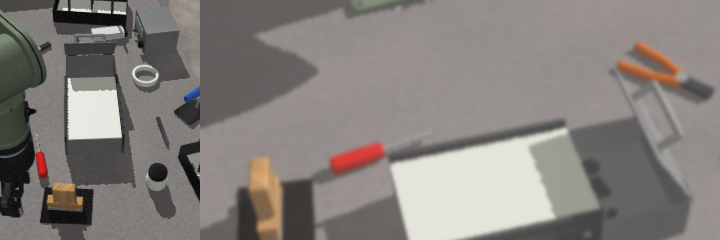

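The scraper stands upright on its pad at (66,195) and the plate is empty. The off-cuts show in the box at (590,165), (600,185) and (612,212), the lid is at about 61°, and the other things look undisturbed.

```bash
python3 -c "
from workcell import job
print(job.sign_off())"
```

```text
the job is handed in; nothing more can be done
None
```

I handed the job in after about 28 s of robot time: the lid stands at about 61°, all four off-cuts went into the box in two passes, the scraper is upright on its pad, and the other things look undisturbed.

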